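# Slide the slotted bar out of the pack and lay it on the roller stand

### The job

Three aluminium bars lie flat side by side, touching, on the bench. Keeping it flat on the bench, slide the one with the long slot endwise until more than half its length stands clear of the two plain bars, without disturbing those; then pick it up and lay it on the roller stand for its straightness check: slot upward, along the stand, centred across both rollers. Leave the paste jar alone.

Things in the scene. Friction and masses are not known exactly. Their poses are not given: they have to be found in the camera images.
- slotted_bar: loose aluminium bar 120 x 34 x 22 mm, 0.17 to 0.34 kg, with one long slot (84 x 12 mm, 6 mm deep) along its top. Origin: centre of its underside; x along its length, y across, z up. In any of the pack's three places; the bars lie parallel, long sides touching, running left to right before the robot, ends staggered up to 12 mm, with 80 mm of free bench past both ends of the pack
- plain_bar_1: plain aluminium bar of the same size, 120 x 34 x 22 mm, no slot, but two round screw holes in its top. Loose; origin and axes as for the slotted bar
- plain_bar_2: second plain bar, same as plain_bar_1
- roller_stand: low fixed stand behind and right of the pack, also running left to right: dark base 116 x 56 x 10 mm; two steel rollers (fixed) 12 mm in diameter, 52 mm long, lie across it at x = -38 and +38 mm, tops 34 mm above the bench. Origin: centre of the underside; x along its length, y along the rollers. A bar on it has its underside 34 mm above the bench and its x along the stand's x, either way round
- paste_jar: bystander: white jar with a wide screw lid, 61 mm across, 48 mm high, standing behind the pack and left of the stand; origin at the centre of its underside

How it is judged:
By the outcome, as a careful person would: the job done as asked, in the order asked, and still so for the second after the job is handed in, with the robot touching nothing.
It also fails if it takes over 51 s, if anything falls off the work surface, if the arm or the gripper's body presses on something with over 40 N, if the wrist force passes 120 N, or if a joint passes its speed limit or range.

### The arm

A 6-joint arm with a two-finger parallel gripper is mounted at the origin on a cart in front of the work surface, level with it; the furniture and walls round the work are solid. World frame = base frame: x ahead of the robot, y to its left, z up, the work surface at z = 0. Lengths are in mm, angles in rad, forces in N, time in s.
With the tool pointing down it reaches from about 275 to 1000 mm from the base axis. Payload 8.4 kg.
Tool frame: the origin (TCP) lies on the centre line of the jaws, within the pads' length; the fingertips stand 25 mm ahead of it and the grasp point (between the pads) lies 6 mm ahead of it; z points along the fingers, x is the direction in which the jaws open and shut, and the axes are right-handed (so a half turn about z gives the same grasp; the last joint's range is limited). The gripper opens to 85 mm and grips with 20 to 120 N. Pads are 22 mm wide; open, the fingers measure 114 mm over their backs; the gripper's body (76 mm by 85 mm) begins 54 mm behind the grasp point. The pads swing forward as they close: fully open they stand 13 mm farther back than shut.
Start: joints at [1.324, 0.353, 1.633, -0, 1.155, -0.002], TCP at [151.475, 606.369, 220.381] pointing down, gripper open.
Joint ranges: [-2.63, 2.63], [-0.92, 2.1], [0.06, 2.66], [-1.3, 4.44], [0, 2.69], [-3.02, 3.02]. Speed limits (rad/s): [2.22, 2.22, 2.79, 3.14, 3.14, 3.14].

### API

Orientations are given as [roll, pitch, yaw] about the fixed x, y, z axes, in that order (R = Rz(yaw) Ry(pitch) Rx(roll)).
In Python, from rig import r gives the robot as it stands. The module is installed in compiled form; this text tells all that it offers.
- The arm moves only by the tool jog_arm, never from a script. Its argument "deltas" is a list of rows, each an object with "gripper": the gripper command: -1 is fully open, 1 is shut, values between are in proportion; "translation": the shift along the world's x, y, z in units of 10 cm (1.0 is 10 cm), a list of three; "dr": the turn, a rotation vector about the world's x, y, z in units of pi/2 rad (1.0 is pi/2 rad), a list of three. In form: [{"gripper": gripper, "translation": [x, y, z], "dr": [wx, wy, wz]}, ...]. A call has 1 to 12 rows; each row shifts and turns the commanded pose from where the row before left it; what a row does not reach is not made up. A row lasts 1/12 s, in which the tool goes at most 41.7 mm and 7.16 degrees, less where a joint would pass 70% of its speed; a pose out of reach is approached as far as the arm can. A call with a number of a shift or a turn outside -1 to 1 is refused whole. A call with a gripper value outside its range is refused whole. The fingers move at their own pace and stop on an object; "squeeze" is the grip in N (left out, the last holds). Time passes only in rows, so rows that do not move let the fingers close. It gives the time, the measured TCP pose, the force and the opening at its end, in the units of the state.
- r.sense(): the state, without advancing time (a new reading comes with each control period).
- r.grab_frame(name): name is "scene" or "top" or "wrist"; returns the picture (420x560x3 uint8, blue, green, red); there is no depth.
- r.calibration(name): a dict with "mtx" (3x3 intrinsics, pixels), "world_from_camera" (4x4, takes a point from camera to world coordinates). Camera axes: x right, y down, z forward; pixel columns grow to the right and rows downward; lengths in mm; the calibration is good to about 2 mm. A picture is of the moment at which its call begins: read the wrist's pose just before it. calibration takes no time and is no camera call; for the wrist camera it gives the pose at the moment of the call.
- r.sign_off(): hands the job in, once; it reports no verdict.
The state is a dict: "clock": time; "qpos": joint angles; "qvel": joint speeds; "joint_efforts": joint torques, N m; "eef_pos": TCP position; "tcp_rot": TCP orientation; "contact_force": force on the tool from outside, world axes, zero at the start; "wrist_torque": the same for the moment, N m; "opening": opening from 0.0 (shut) to 1.0 (fully open).
Only numpy, scipy, OpenCV 4.12 (cv2) and the standard library are available. Lean on these libraries where they do the work, as an engineer would, in place of code of your own. Each camera call takes 0.05 s, during which the arm holds its last target. There are 200 camera calls.

## Working session

There is one attempt and no reset: what is moved stays moved. The work goes in short steps, Python scripts to look and compute and a tool call to move; the robot and the scene stay as the last step left them, time stands still between calls to the robot, and variables do not carry over. Pictures are saved under pics/ and viewed, about 8 in all and at most 12, crops included, and the job is handed in when it is done.

Besides the shell and the picture viewer there is one more tool, called by a JSON object that holds its "op" and its "data", one argument or row to a line. jog_arm: Moves the arm, as the interface text tells. Shifts and turns lie within -1 to 1; 1 stands for 10 cm of shift or pi/2 rad of turn. Its arguments: {"type":"object","properties":{"deltas":{"type":"array"},"squeeze":{"type":"number"}},"required":["deltas"]}

```bash
mkdir -p pics
cat > h.py <<'E'
import numpy as np,cv2
from rig import r
def px2w(name,uv,z,c=None):
    c=c or r.calibration(name);K=np.array(c["mtx"]);T=np.array(c["world_from_camera"])
    out=[]
    for u,v in uv:
        d=T[:3,:3]@np.linalg.solve(K,[u,v,1.]);o=T[:3,3]
        out.append(o+d*(z-o[2])/d[2])
    return np.array(out)
def w2px(name,P,c=None):
    c=c or r.calibration(name);K=np.array(c["mtx"]);T=np.linalg.inv(np.array(c["world_from_camera"]))
    p=(T[:3,:3]@np.array(P,float).T).T+T[:3,3];p=p@K.T
    return p[:,:2]/p[:,2:]
def snap(name,f,crop=None,k=1):
    im=r.grab_frame(name)
    if crop: a,b,c,d=crop; im=im[b:d,a:c]
    cv2.imwrite("pics/"+f,cv2.resize(im,None,fx=k,fy=k,interpolation=cv2.INTER_CUBIC) if k!=1 else im)
E
python3 - <<'E'
from h import *
np.set_printoptions(suppress=True,precision=3)
print(r.sense())
for n in("scene","top","wrist"):print(n,r.calibration(n))
a=r.grab_frame("top");cv2.imwrite("pics/raw_top.png",a);cv2.imwrite("pics/top0.png",cv2.resize(a,(800,600),interpolation=cv2.INTER_CUBIC))
E
```

```text
{'clock': 0.0, 'qpos': array([ 1.324,  0.354,  1.634, -0.   ,  1.155, -0.002]), 'qvel': array([-0.001,  0.   , -0.001,  0.002, -0.001, -0.001]), 'joint_efforts': array([  0.002, -60.526, -34.208,   0.   ,   0.009,   0.   ]), 'eef_pos': array([151.368, 605.874, 219.648]), 'tcp_rot': array([3.142, 0.001, 1.326]), 'contact_force': array([-0.457, -0.354,  0.64 ]), 'wrist_torque': array([-0.007, -0.002, -0.001]), 'opening': 0.9949503679187355}
scene {'mtx': array([[402.55 ,   0.   , 272.793],
       [  0.   , 402.55 , 215.666],
       [  0.   ,   0.   ,   1.   ]]), 'world_from_camera': array([[ -0.891,  -0.293,   0.347, 277.021],
       [ -0.453,   0.536,  -0.712, 874.165],
       [  0.023,  -0.792,  -0.61 , 561.339],
       [  0.   ,   0.   ,   0.   ,   1.   ]])}
top {'mtx': array([[439.051,   0.   , 279.446],
       [  0.   , 439.051, 204.379],
       [  0.   ,   0.   ,   1.   ]]), 'world_from_camera': array([[  0.001,  -0.99 ,   0.139, 475.746],
       [ -1.   ,  -0.   ,   0.005, 278.952],
       [ -0.005,  -0.139,  -0.99 , 873.916],
       [  0.   ,   0.   ,   0.   ,   1.   ]])}
wrist {'mtx': array([[378.095,   0.   , 282.383],
       [  0.   , 378.095, 207.241],
       [  0.   ,   0.   ,   1.   ]]), 'world_from_camera': array([[  0.243,   0.921,   0.306,  72.01 ],
       [  0.97 ,  -0.23 ,  -0.077, 625.502],
       [ -0.001,   0.315,  -0.949, 373.378],
       [  0.   ,   0.   ,   0.   ,   1.   ]])}
```

View pics/top0.png

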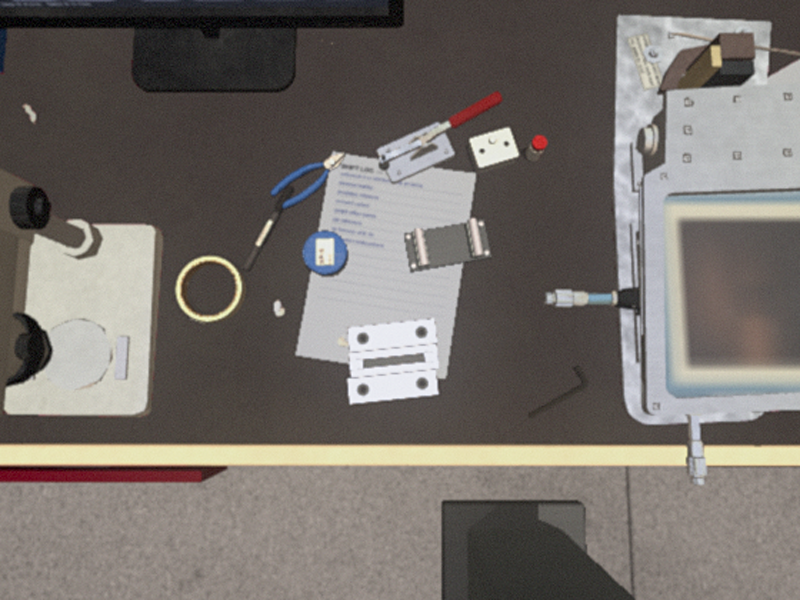

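The top view shows the pack at about (393,362), with the slotted bar in the middle. The stand is at (447,245) and the jar at (325,253). I'll enlarge this area.

Run:
```python
import cv2
a=cv2.imread("pics/raw_top.png")[145:290,205:350]
cv2.imwrite("pics/crop0.png",cv2.resize(a,(580,580),interpolation=cv2.INTER_CUBIC))
```

```text
(no output)
```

View pics/crop0.png

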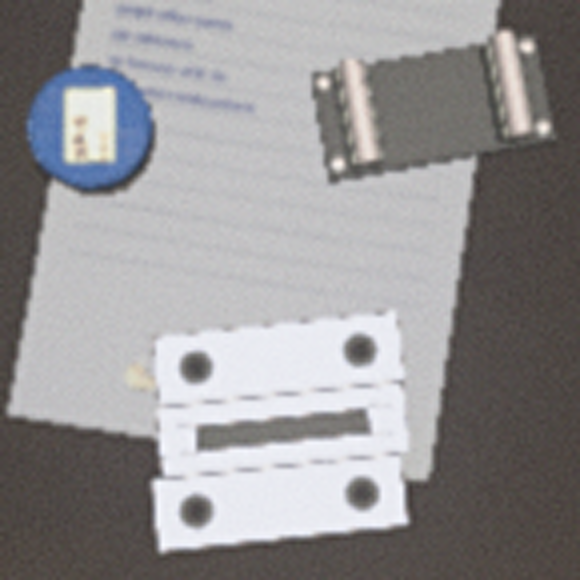

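The crop shows the slotted bar in the middle with corners (160,407), (404,384), (408,452), (165,476). Its slot runs from (197,438) to (370,421). The stand base corners are (312,73), (545,40), (555,137), (331,183).

```bash
cat > m.py <<'E'
from h import *
np.set_printoptions(suppress=True,precision=1)
def C(l): return [(x/4-.375+205,y/4-.375+145) for x,y in l]
def quad(n,l,z):
    p=px2w("top",C(l),z); e=lambda a,b:np.linalg.norm(p[a]-p[b])
    d=p[0]+p[3]-p[1]-p[2]  # pointing left
    print(n,p[:,:2].tolist().__str__() if 0 else p[:,:2].round(1).tolist(),"c",p.mean(0)[:2],"len",e(0,1),e(3,2),"wid",e(0,3),e(1,2),"ang from +y deg",np.degrees(np.arctan2(-d[0],d[1])))
quad("mid",[(160,407),(404,384),(408,452),(165,476)],22)
quad("slot",[(197,427),(368,409),(371,433),(199,450)],22)
quad("back",[(155,336),(397,312),(402,380),(160,405)],22)
quad("front",[(153,480),(403,455),(408,522),(160,551)],22)
quad("base",[(312,73),(545,40),(555,137),(331,183)],10)
quad("rollers",[(352,60),(505,33),(518,135),(371,163)],34)
print(px2w("top",C([(92,128)]),48))
E
python3 m.py
python3 - <<'E'
from h import *
a=r.grab_frame("scene");cv2.imwrite("pics/raw_scene.png",a)
K=w2px("scene",[[420,250,10],[300,200,10],[420,120,20]]);print(K)
cv2.imwrite("pics/scene0.png",cv2.resize(a,(800,600),interpolation=cv2.INTER_CUBIC))
E
```

```text
mid [[513.0, 350.9], [524.2, 232.8], [491.5, 231.1], [479.9, 348.0]] c [502.2 290.7] len 118.5618949390651 117.48907300460556 wid 33.182050173338205 32.725556992899214 ang from +y deg 5.530854732788284
slot [[503.4, 332.9], [512.1, 250.3], [500.6, 248.9], [492.4, 331.8]] c [502.1 291. ] len 83.03084071216584 83.30902480877839 wid 11.07624178501169 11.614063687877099 ang from +y deg 5.844077603286271
back [[547.4, 353.7], [559.2, 236.0], [526.1, 233.8], [514.0, 350.9]] c [536.7 293.6] len 118.31318236197315 117.71967005494231 wid 33.55607995917964 33.12886781322718 ang from +y deg 5.8182072867119174
front [[478.0, 353.8], [490.1, 233.5], [458.2, 231.4], [444.4, 350.0]] c [467.7 292.2] len 120.85264285035494 119.4477514999099 wid 33.8397754033301 31.920075890487112 ang from +y deg 6.179472335080841
base [[681.1, 277.3], [698.1, 159.8], [648.3, 155.7], [625.0, 267.9]] c [663.1 215.2] len 118.73578120584328 114.52513313335982 wid 56.955831177299665 49.97259186021273 ang from +y deg 9.96833449576057
rollers [[681.9, 257.8], [695.5, 182.7], [644.5, 177.1], [630.7, 248.7]] c [663.1 216.6] len 76.3188075212969 72.91282249035386 wid 52.052420946488006 51.26211972193652 ang from +y deg 10.577741664888455
[[645.1 382.9  48. ]]
[[342.1232942  245.03982878]
 [405.89534536 249.32190913]
 [361.5481185  208.22926929]]
```

View pics/scene0.png

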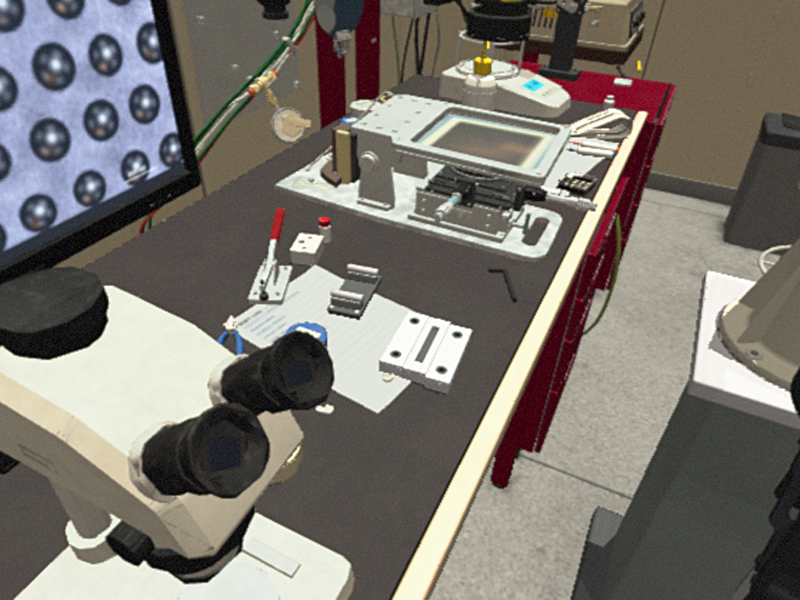

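The scene view matches the top view: the stand at (355,290), the pack at (427,350) and nothing in the push direction until the hex key. I'll approach past the left end with the jaws shut and their opening axis along the bar.

{"op": "jog_arm", "data": {
  "deltas": [
    {"gripper":1,"translation":[0.15,-0.1,0],"dr":[0,0,0.0185]},
    {"gripper":1,"translation":[0.25,-0.17,0],"dr":[0,0,0.0185]},
    {"gripper":1,"translation":[0.3,-0.2,0],"dr":[0,0,0.0185]},
    {"gripper":1,"translation":[0.3,-0.2,0],"dr":[0,0,0.0185]},
    {"gripper":1,"translation":[0.3,-0.2,0],"dr":[0,0,0.0185]},
    {"gripper":1,"translation":[0.3,-0.2,0],"dr":[0,0,0.0185]},
    {"gripper":1,"translation":[0.3,-0.2,0],"dr":[0,0,0.0185]},
    {"gripper":1,"translation":[0.3,-0.2,0],"dr":[0,0,0.0185]},
    {"gripper":1,"translation":[0.3,-0.2,0],"dr":[0,0,0.0185]},
    {"gripper":1,"translation":[0.3,-0.2,0],"dr":[0,0,0.0185]},
    {"gripper":1,"translation":[0.3,-0.2,-0.2],"dr":[0,0,0.0185]},
    {"gripper":1,"translation":[0.25,-0.2,-0.3],"dr":[0,0,0.0185]}
  ],
  "squeeze": 40
}}

```text
clock: 1.1
eef_pos: [488.8, 380.2, 173.8]
tcp_rot: [3.136, -0.003, 1.676]
contact_force: [0.4, 0.9, 0.2]
opening: -0.001
```

{"op": "jog_arm", "data": {
  "deltas": [
    {"gripper":1,"translation":[0.06,-0.06,-0.1],"dr":[0,0,0]},
    {"gripper":1,"translation":[0,0,0],"dr":[0,0,0]},
    {"gripper":1,"translation":[0,0,0],"dr":[0,0,0]}
  ]
}}

```text
clock: 1.35
eef_pos: [490.6, 374.1, 161.3]
tcp_rot: [-3.14, 0.001, 1.673]
contact_force: [1.0, -0.3, 0.5]
opening: 0.001
```

Run:
```python
from h import *
import json
c=r.calibration("wrist");json.dump({k:np.array(v).tolist() for k,v in c.items()},open("wc1.json","w"))
a=r.grab_frame("wrist");cv2.imwrite("pics/raw_w1.png",a)
print(w2px("wrist",[[502.2,290.8,22],[496,350.5,22],[508,231,22]],c),r.sense()["eef_pos"])
cv2.imwrite("pics/w1.png",cv2.resize(a,(800,600),interpolation=cv2.INTER_CUBIC))
```

```text
[[178.28098725 192.85399188]
 [252.69808591 192.74292894]
 [103.73277314 192.47839846]] [490.66087163 375.06293954 162.3324312 ]
```

View pics/w1.png

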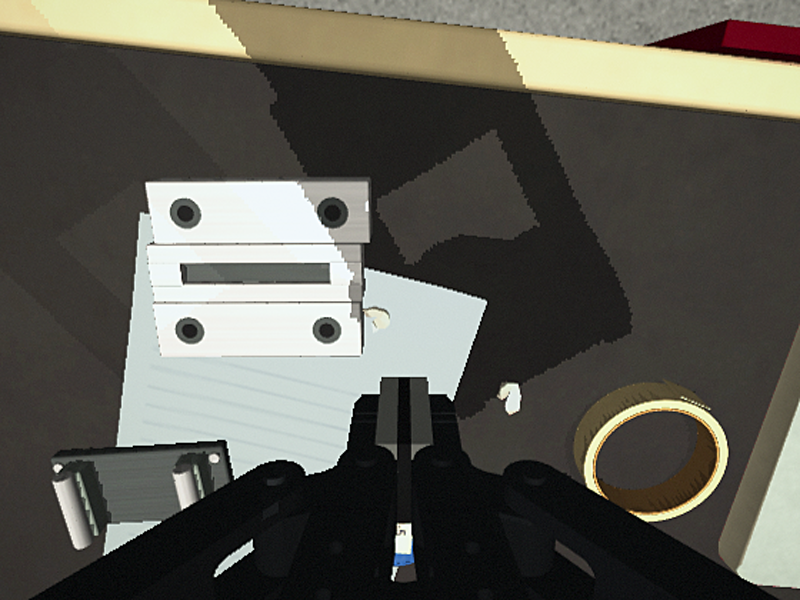

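The wrist view has the slot at (181–330, 274), horizontal in the picture. It agrees with the prediction to about 1 mm, and the yaw is right. I'll go down.

{"op": "jog_arm", "data": {
  "deltas": [
    {"gripper":1,"translation":[0.025,0,-0.2],"dr":[0,0,0]},
    {"gripper":1,"translation":[0,0,-0.25],"dr":[0,0,0]},
    {"gripper":1,"translation":[0,0,-0.25],"dr":[0,0,0]},
    {"gripper":1,"translation":[0,0,-0.25],"dr":[0,0,0]},
    {"gripper":1,"translation":[0,0,-0.2],"dr":[0,0,0]},
    {"gripper":1,"translation":[0,0,-0.1],"dr":[0,0,0]},
    {"gripper":1,"translation":[0,0,-0.06],"dr":[0,0,0]},
    {"gripper":1,"translation":[0,0,0],"dr":[0,0,0]},
    {"gripper":1,"translation":[0,0,0],"dr":[0,0,0]}
  ]
}}

```text
clock: 2.15
eef_pos: [494.1, 375.4, 32.1]
tcp_rot: [3.14, -0.001, 1.675]
contact_force: [-0.0, 0.4, 1.0]
opening: 0.002
```

{"op": "jog_arm", "data": {
  "deltas": [
    {"gripper":1,"translation":[0,0,0],"dr":[0,0,0]}
  ]
}}

```text
clock: 2.23
eef_pos: [494.4, 375.3, 32.4]
tcp_rot: [3.14, -0.001, 1.675]
contact_force: [-0.0, 0.1, 0.7]
opening: -0.005
```

{"op": "jog_arm", "data": {
  "deltas": [
    {"gripper":1,"translation":[-0.005,0,-0.03],"dr":[0,0,0]},
    {"gripper":1,"translation":[0.003,-0.03,0],"dr":[0,0,0]},
    {"gripper":1,"translation":[0.003,-0.03,0],"dr":[0,0,0]},
    {"gripper":1,"translation":[0.003,-0.03,0],"dr":[0,0,0]},
    {"gripper":1,"translation":[0.002,-0.02,0],"dr":[0,0,0]},
    {"gripper":1,"translation":[0.002,-0.02,0],"dr":[0,0,0]},
    {"gripper":1,"translation":[0.002,-0.02,0],"dr":[0,0,0]}
  ]
}}

```text
clock: 2.82
eef_pos: [494.8, 359.1, 27.9]
tcp_rot: [3.142, -0.0, 1.674]
contact_force: [-0.3, 0.4, 0.6]
opening: 0.002
```

{"op": "jog_arm", "data": {
  "deltas": [
    {"gripper":1,"translation":[0.002,-0.02,0],"dr":[0,0,0]},
    {"gripper":1,"translation":[0.002,-0.02,0],"dr":[0,0,0]},
    {"gripper":1,"translation":[0.002,-0.02,0],"dr":[0,0,0]},
    {"gripper":1,"translation":[0.002,-0.02,0],"dr":[0,0,0]},
    {"gripper":1,"translation":[0.002,-0.02,0],"dr":[0,0,0]}
  ]
}}

```text
clock: 3.23
eef_pos: [495.7, 349.2, 27.9]
tcp_rot: [3.142, -0.0, 1.675]
contact_force: [-0.6, 0.5, -0.1]
opening: 0.001
```

Force is too low to tell whether there is contact, so I'll look.

Run:
```python
from h import *
a=r.grab_frame("scene");cv2.imwrite("pics/s2.png",cv2.resize(a[180:310,220:380],None,fx=4.5,fy=4.5,interpolation=cv2.INTER_CUBIC))
print(w2px("scene",[[496,350.5,22],[508,231,22]]))
```

```text
[[288.3369324  258.45022097]
 [306.9153734  222.7092636 ]]
```

View pics/s2.png

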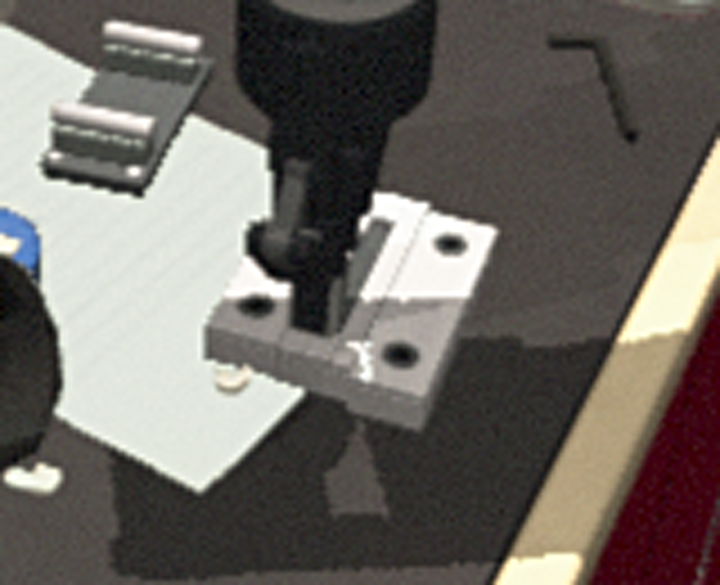

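Run:
```python
from h import *
np.set_printoptions(suppress=True,precision=0)
f=lambda P:(w2px("scene",P)-[220,180])*4.5+2
print("tip z3/z22", f([[495.7,349.2,3],[495.7,349.2,22],[494.4,362,3],[494.4,362,22]]))
print("mid left end top/bottom orig",f([[513,350.9,22],[479,348,22],[513,350.9,0],[479,348,0]]), "pushed11",f([[514,340,22],[480,337,22],[514,340,0],[480,337,0]]))
a=r.grab_frame("top");cv2.imwrite("pics/t2.png",cv2.resize(a[185:265,215:335],None,fx=6,fy=6,interpolation=cv2.INTER_CUBIC));s=r.sense();print(s["eef_pos"],s["contact_force"])
```

```text
tip z3/z22 [[309. 385.]
 [311. 353.]
 [299. 405.]
 [301. 373.]]
mid left end top/bottom orig [[274. 343.]
 [348. 365.]
 [272. 379.]
 [345. 401.]] pushed11 [[282. 327.]
 [356. 348.]
 [281. 363.]
 [353. 385.]]
[496. 349.  28.] [-0. -0. -0.]
```

View pics/t2.png

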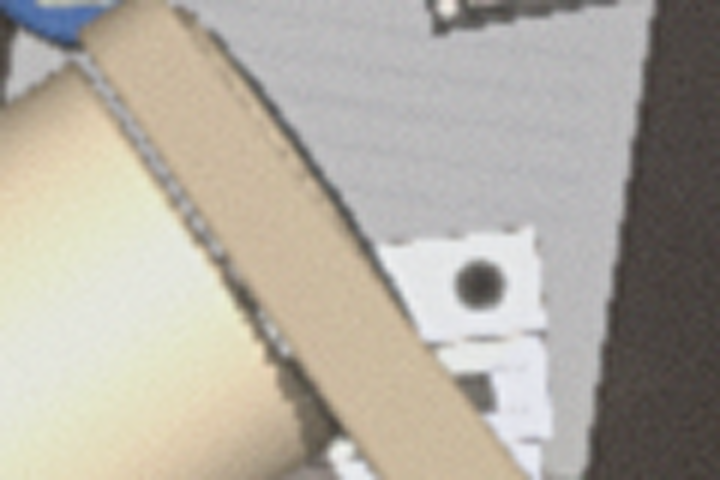

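Run:
```python
from h import *
import json
np.set_printoptions(suppress=True,precision=1)
c=json.load(open("wc1.json"))
print("w1 tip proj(800)",w2px("wrist",[[490.7,375,137],[490.7,375,162]],c)/.7)
c=r.calibration("wrist");print("now tip",w2px("wrist",[[495.7,349.2,3],[496,350.5,22],[502,290.8,22]],c)/.7)
a=r.grab_frame("wrist");cv2.imwrite("pics/w2.png",cv2.resize(a,(800,600),interpolation=cv2.INTER_CUBIC))
```

```text
w1 tip proj(800) [[406.1 356.3]
 [406.4 389.4]]
now tip [[403.9 355.1]
 [407.9 380.5]
 [225.1 380. ]]
```

View pics/w2.png

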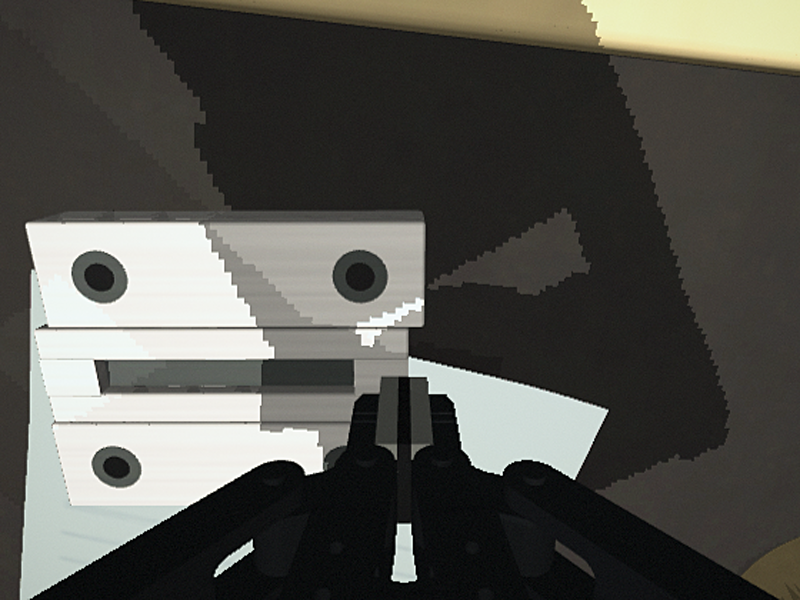

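Run:
```python
from h import *
np.set_printoptions(suppress=True,precision=1)
c=r.calibration("wrist");print(c["world_from_camera"][:3,3],r.sense()["eef_pos"],r.sense()["qpos"])
for z in(3,22,28,35,45,55):
  print(z,(w2px("wrist",[[484.7,349.2,z],[495.7,349.2,z],[506.7,349.2,z],[495,359,z]],c)/.7).round(0).tolist(), ((w2px("scene",[[495.7,349.2,z],[495,359,z]])-[220,180])*4.5+2).round(0).tolist())
```

```text
[414.4 340.6 181.6] [495.7 349.3  27.9] [ 0.6  0.6  1.8  0.   0.8 -1.1]
3 [[407.0, 327.0], [403.0, 355.0], [400.0, 382.0], [431.0, 356.0]] [[309.0, 385.0], [301.0, 400.0]]
22 [[407.0, 349.0], [403.0, 379.0], [400.0, 409.0], [433.0, 380.0]] [[311.0, 353.0], [303.0, 368.0]]
28 [[407.0, 356.0], [403.0, 388.0], [400.0, 418.0], [434.0, 389.0]] [[312.0, 343.0], [304.0, 358.0]]
35 [[407.0, 366.0], [403.0, 399.0], [400.0, 430.0], [436.0, 400.0]] [[313.0, 331.0], [305.0, 346.0]]
45 [[408.0, 382.0], [404.0, 416.0], [400.0, 449.0], [438.0, 417.0]] [[314.0, 314.0], [306.0, 328.0]]
55 [[408.0, 400.0], [404.0, 436.0], [399.0, 470.0], [440.0, 437.0]] [[315.0, 296.0], [307.0, 310.0]]
```

The bar hasn't moved. In both the wrist view (pad end at row 378) and the scene view (row 333), the fingertips look about 40 mm higher than the stated tool length implies, so they are hovering over the bar. I'll back off past the end and probe downwards, watching the force.

{"op": "jog_arm", "data": {
  "deltas": [
    {"gripper":1,"translation":[-0.01,0.1,0],"dr":[0,0,0]},
    {"gripper":1,"translation":[-0.01,0.1,0],"dr":[0,0,0]},
    {"gripper":1,"translation":[-0.008,0.08,0],"dr":[0,0,0]},
    {"gripper":1,"translation":[0,0,0],"dr":[0,0,0]},
    {"gripper":1,"translation":[0,0,-0.03],"dr":[0,0,0]},
    {"gripper":1,"translation":[0,0,-0.02],"dr":[0,0,0]},
    {"gripper":1,"translation":[0,0,0],"dr":[0,0,0]}
  ]
}}

```text
clock: 3.97
eef_pos: [492.4, 376.9, 22.2]
tcp_rot: [-3.141, 0.001, 1.675]
contact_force: [-0.2, -0.7, -0.5]
opening: -0.001
```

{"op": "jog_arm", "data": {
  "deltas": [
    {"gripper":1,"translation":[0,0,-0.02],"dr":[0,0,0]},
    {"gripper":1,"translation":[0,0,-0.02],"dr":[0,0,0]},
    {"gripper":1,"translation":[0,0,0],"dr":[0,0,0]}
  ]
}}

```text
clock: 4.22
eef_pos: [492.8, 377.0, 18.4]
tcp_rot: [-3.141, 0.0, 1.674]
contact_force: [-0.5, -0.8, 0.1]
opening: 0.004
```

{"op": "jog_arm", "data": {
  "deltas": [
    {"gripper":1,"translation":[0,0,-0.03],"dr":[0,0,0]},
    {"gripper":1,"translation":[0,0,-0.03],"dr":[0,0,0]},
    {"gripper":1,"translation":[0,0,-0.03],"dr":[0,0,0]},
    {"gripper":1,"translation":[0,0,0],"dr":[0,0,0]},
    {"gripper":1,"translation":[0,0,0],"dr":[0,0,0]}
  ]
}}

```text
clock: 4.63
eef_pos: [492.7, 377.2, 9.5]
tcp_rot: [-3.141, 0.0, 1.675]
contact_force: [-0.5, 1.0, -0.0]
opening: 0.003
```

Run:
```python
from h import *
np.set_printoptions(suppress=True,precision=1)
s=r.sense();x,y,z0=s["eef_pos"];c=r.calibration("wrist");print(s["eef_pos"],s["contact_force"],c["world_from_camera"][:3,3])
a=r.grab_frame("scene")[180:310,200:360];cv2.imwrite("pics/s3.png",cv2.resize(a,None,fx=4.5,fy=4.5,interpolation=cv2.INTER_CUBIC))
for z in(0,10,20,30,40):print(z,((w2px("scene",[[x,y,z],[x-1,y+9,z],[x-11,y+9,z],[x+11,y+9,z]])-[200,180])*4.5+2).round(0).tolist())
```

```text
[492.7 377.2   9.5] [-0.5  1.  -0. ] [411.4 368.7 163.3]
0 [[377.0, 434.0], [370.0, 448.0], [392.0, 456.0], [345.0, 438.0]]
10 [[378.0, 417.0], [371.0, 431.0], [393.0, 440.0], [345.0, 422.0]]
20 [[379.0, 400.0], [372.0, 415.0], [394.0, 423.0], [346.0, 405.0]]
30 [[380.0, 383.0], [373.0, 397.0], [395.0, 406.0], [347.0, 388.0]]
40 [[381.0, 366.0], [374.0, 380.0], [396.0, 388.0], [348.0, 370.0]]
```

View pics/s3.png

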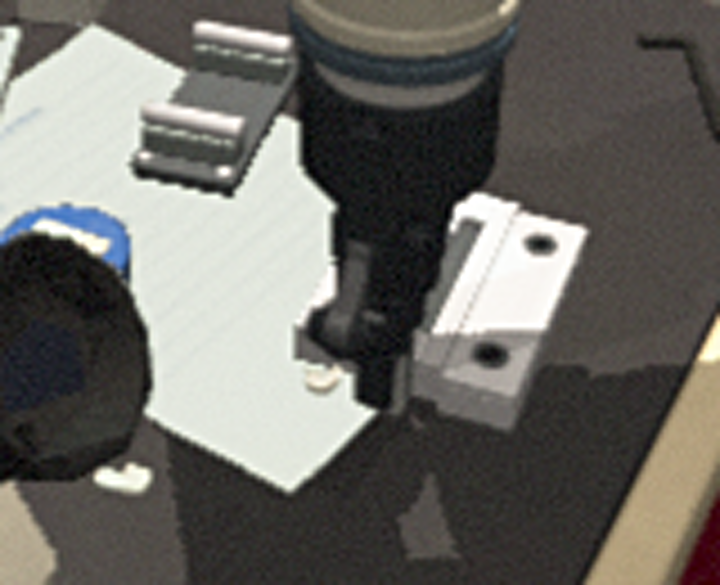

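The scene view puts the pad ends at about (358–408, 400–413), which is z ≈ 24 with the TCP at 9.5. The tips are therefore really about 15 mm behind the reported TCP. I'll keep lowering, watching the force.

{"op": "jog_arm", "data": {
  "deltas": [
    {"gripper":1,"translation":[0,0,-0.04],"dr":[0,0,0]},
    {"gripper":1,"translation":[0,0,-0.04],"dr":[0,0,0]},
    {"gripper":1,"translation":[0,0,-0.03],"dr":[0,0,0]},
    {"gripper":1,"translation":[0,0,0],"dr":[0,0,0]},
    {"gripper":1,"translation":[0,0,0],"dr":[0,0,0]}
  ]
}}

```text
clock: 5.1
eef_pos: [492.7, 377.2, -1.5]
tcp_rot: [-3.141, 0.0, 1.675]
contact_force: [-0.1, -0.2, 0.9]
opening: 0.001
```

{"op": "jog_arm", "data": {
  "deltas": [
    {"gripper":1,"translation":[0,0,-0.02],"dr":[0,0,0]},
    {"gripper":1,"translation":[0,0,-0.02],"dr":[0,0,0]},
    {"gripper":1,"translation":[0,0,0],"dr":[0,0,0]},
    {"gripper":1,"translation":[0,0,0],"dr":[0,0,0]}
  ]
}}

```text
clock: 5.43
eef_pos: [492.8, 377.3, -5.2]
tcp_rot: [-3.141, 0.0, 1.675]
contact_force: [-0.2, -0.4, -0.3]
opening: -0.002
```

{"op": "jog_arm", "data": {
  "deltas": [
    {"gripper":1,"translation":[0,0,-0.02],"dr":[0,0,0]},
    {"gripper":1,"translation":[0,0,-0.02],"dr":[0,0,0]},
    {"gripper":1,"translation":[0,0,0],"dr":[0,0,0]}
  ]
}}

```text
clock: 5.68
eef_pos: [492.7, 377.2, -9.5]
tcp_rot: [-3.141, 0.0, 1.675]
contact_force: [0.3, -0.5, -0.3]
opening: -0.001
```

{"op": "jog_arm", "data": {
  "deltas": [
    {"gripper":1,"translation":[0,0,-0.01],"dr":[0,0,0]},
    {"gripper":1,"translation":[0,0,-0.01],"dr":[0,0,0]},
    {"gripper":1,"translation":[0,0,0],"dr":[0,0,0]}
  ]
}}

```text
clock: 5.93
eef_pos: [493.0, 377.4, -10.8]
tcp_rot: [3.142, -0.0, 1.675]
contact_force: [-1.0, -0.8, 4.9]
opening: 0.001
```

The bench is touched at TCP z ≈ −10.5, so the true tip is 10.5 mm behind the reported TCP when shut. I'll raise 4 mm and push.

{"op": "jog_arm", "data": {
  "deltas": [
    {"gripper":1,"translation":[0,0,0.045],"dr":[0,0,0]},
    {"gripper":1,"translation":[0,0,0],"dr":[0,0,0]},
    {"gripper":1,"translation":[0.003,-0.03,0],"dr":[0,0,0]},
    {"gripper":1,"translation":[0.003,-0.03,0],"dr":[0,0,0]},
    {"gripper":1,"translation":[0.003,-0.03,0],"dr":[0,0,0]},
    {"gripper":1,"translation":[0.002,-0.02,0],"dr":[0,0,0]},
    {"gripper":1,"translation":[0.002,-0.02,0],"dr":[0,0,0]}
  ]
}}

```text
clock: 6.52
eef_pos: [494.2, 364.0, -6.7]
tcp_rot: [-3.141, 0.0, 1.674]
contact_force: [-0.2, 1.3, -0.2]
opening: -0.001
```

{"op": "jog_arm", "data": {
  "deltas": [
    {"gripper":1,"translation":[0.002,-0.02,0],"dr":[0,0,0]},
    {"gripper":1,"translation":[0.002,-0.02,0],"dr":[0,0,0]},
    {"gripper":1,"translation":[0.002,-0.02,0],"dr":[0,0,0]},
    {"gripper":1,"translation":[0.002,-0.02,0],"dr":[0,0,0]},
    {"gripper":1,"translation":[0.002,-0.02,0],"dr":[0,0,0]}
  ]
}}

```text
clock: 6.93
eef_pos: [495.2, 354.2, -6.6]
tcp_rot: [3.142, -0.0, 1.675]
contact_force: [0.1, 1.4, -1.4]
opening: -0.004
```

{"op": "jog_arm", "data": {
  "deltas": [
    {"gripper":1,"translation":[0.003,-0.03,0],"dr":[0,0,0]},
    {"gripper":1,"translation":[0.003,-0.03,0],"dr":[0,0,0]},
    {"gripper":1,"translation":[0.003,-0.03,0],"dr":[0,0,0]},
    {"gripper":1,"translation":[0.003,-0.03,0],"dr":[0,0,0]},
    {"gripper":1,"translation":[0.003,-0.03,0],"dr":[0,0,0]},
    {"gripper":1,"translation":[0.003,-0.03,0],"dr":[0,0,0]},
    {"gripper":1,"translation":[0,0,0],"dr":[0,0,0]}
  ]
}}

```text
clock: 7.52
eef_pos: [497.1, 335.7, -6.6]
tcp_rot: [-3.141, 0.0, 1.674]
contact_force: [-0.2, -0.3, 0.1]
opening: 0.002
```

Run:
```python
from h import *
np.set_printoptions(suppress=True,precision=1)
c=r.calibration("wrist");print(r.sense()["eef_pos"])
a=r.grab_frame("wrist");cv2.imwrite("pics/w3.png",cv2.resize(a,(800,600),interpolation=cv2.INTER_CUBIC))
# original pack outlines projected, for comparison
for n,P in dict(mid=[[513,350.9,22],[524.2,232.8,22],[491.5,231.1,22],[479.9,348,22]],front=[[478,353.8,22],[490,233.5,22],[458,231.4,22],[444.4,350,22]],back=[[547.4,353.7,22],[559.2,236,22],[526,233.8,22],[514,351,22]]).items():print(n,(w2px("wrist",P,c)/.7).round(0).tolist())
```

```text
[497.1 335.7  -6.6]
mid [[452.0, 493.0], [24.0, 490.0], [3.0, 384.0], [458.0, 386.0]]
front [[481.0, 381.0], [11.0, 380.0], [-14.0, 259.0], [486.0, 253.0]]
back [[446.0, 590.0], [49.0, 589.0], [29.0, 496.0], [452.0, 496.0]]
```

View pics/w3.png

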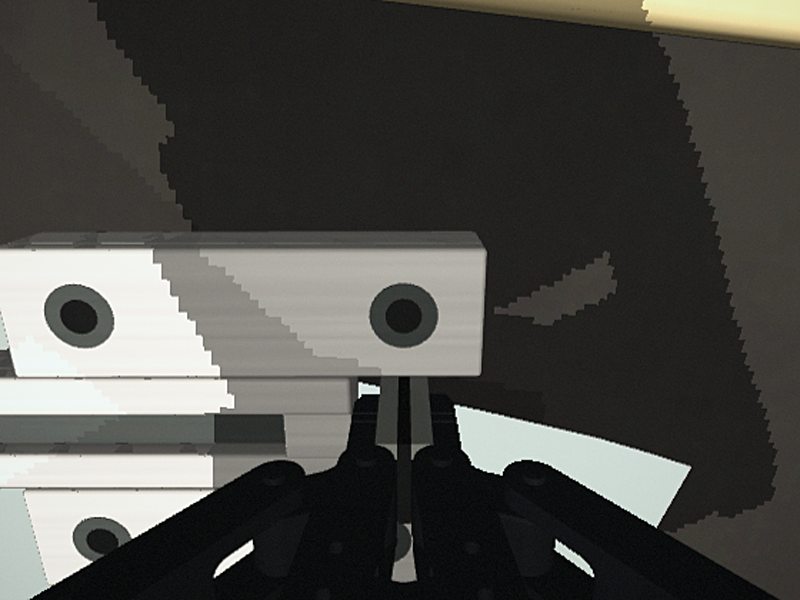

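The bar has moved about 26 mm (left end at column 357) and the plain bars are where they were. I'll continue the push.

{"op": "jog_arm", "data": {
  "deltas": [
    {"gripper":1,"translation":[0.003,-0.03,0],"dr":[0,0,0]},
    {"gripper":1,"translation":[0.003,-0.03,0],"dr":[0,0,0]},
    {"gripper":1,"translation":[0.003,-0.03,0],"dr":[0,0,0]},
    {"gripper":1,"translation":[0.003,-0.03,0],"dr":[0,0,0]},
    {"gripper":1,"translation":[0.003,-0.03,0],"dr":[0,0,0]},
    {"gripper":1,"translation":[0.003,-0.03,0],"dr":[0,0,0]},
    {"gripper":1,"translation":[0.003,-0.03,0],"dr":[0,0,0]},
    {"gripper":1,"translation":[0.003,-0.03,0],"dr":[0,0,0]}
  ]
}}

```text
clock: 8.23
eef_pos: [499.6, 312.1, -6.5]
tcp_rot: [3.141, -0.0, 1.675]
contact_force: [0.5, 2.2, 1.2]
opening: -0.004
```

{"op": "jog_arm", "data": {
  "deltas": [
    {"gripper":1,"translation":[0.003,-0.03,0],"dr":[0,0,0]},
    {"gripper":1,"translation":[0.003,-0.03,0],"dr":[0,0,0]},
    {"gripper":1,"translation":[0.003,-0.03,0],"dr":[0,0,0]},
    {"gripper":1,"translation":[0.003,-0.03,0],"dr":[0,0,0]},
    {"gripper":1,"translation":[0.003,-0.03,0],"dr":[0,0,0]},
    {"gripper":1,"translation":[0.003,-0.03,0],"dr":[0,0,0]},
    {"gripper":1,"translation":[0.003,-0.03,0],"dr":[0,0,0]},
    {"gripper":1,"translation":[0.003,-0.03,0],"dr":[0,0,0]},
    {"gripper":1,"translation":[0.002,-0.02,0],"dr":[0,0,0]},
    {"gripper":1,"translation":[0,0,0],"dr":[0,0,0]}
  ]
}}

```text
clock: 9.07
eef_pos: [502.1, 285.9, -6.6]
tcp_rot: [-3.142, 0.0, 1.675]
contact_force: [0.6, -0.1, 0.2]
opening: 0.003
```

{"op": "jog_arm", "data": {
  "deltas": [
    {"gripper":1,"translation":[-0.002,0.02,0],"dr":[0,0,0]},
    {"gripper":1,"translation":[-0.002,0.02,0],"dr":[0,0,0]},
    {"gripper":1,"translation":[0,0,0],"dr":[0,0,0]},
    {"gripper":1,"translation":[0,0,0.15],"dr":[0,0,0]},
    {"gripper":1,"translation":[0,0,0.25],"dr":[0,0,0]},
    {"gripper":1,"translation":[0,0,0.3],"dr":[0,0,0]},
    {"gripper":1,"translation":[0,0,0.3],"dr":[0,0,0]},
    {"gripper":1,"translation":[0,0,0.25],"dr":[0,0,0]},
    {"gripper":0,"translation":[0,0,0.1],"dr":[0,0,0]}
  ]
}}

```text
clock: 9.82
eef_pos: [503.0, 291.2, 131.9]
tcp_rot: [3.138, -0.002, 1.675]
contact_force: [1.5, 0.6, 0.4]
opening: 0.127
```

{"op": "jog_arm", "data": {
  "deltas": [
    {"gripper":-0.4,"translation":[0.006,-0.06,0],"dr":[0,0,-0.077]},
    {"gripper":-0.4,"translation":[0.006,-0.06,0],"dr":[0,0,-0.077]},
    {"gripper":-0.4,"translation":[0.006,-0.06,0],"dr":[0,0,-0.077]},
    {"gripper":-0.4,"translation":[0.006,-0.06,0],"dr":[0,0,-0.077]},
    {"gripper":-0.4,"translation":[0.006,-0.06,0],"dr":[0,0,-0.077]},
    {"gripper":-0.4,"translation":[0.006,-0.06,0],"dr":[0,0,-0.077]},
    {"gripper":-0.4,"translation":[0.006,-0.06,0],"dr":[0,0,-0.077]},
    {"gripper":-0.4,"translation":[0.006,-0.06,0],"dr":[0,0,-0.077]},
    {"gripper":-0.4,"translation":[0.006,-0.06,0],"dr":[0,0,-0.077]},
    {"gripper":-0.4,"translation":[0.006,-0.06,0],"dr":[0,0,-0.077]},
    {"gripper":-0.4,"translation":[0.006,-0.06,0],"dr":[0,0,-0.077]},
    {"gripper":-0.4,"translation":[0.006,-0.06,0],"dr":[0,0,-0.077]}
  ]
}}

```text
clock: 10.82
eef_pos: [508.2, 217.9, 127.5]
tcp_rot: [3.141, 0.002, 0.218]
contact_force: [0.3, -0.5, -1.6]
opening: 0.698
```

{"op": "jog_arm", "data": {
  "deltas": [
    {"gripper":-0.4,"translation":[0,-0.06,0],"dr":[0,0,-0.077]},
    {"gripper":-0.4,"translation":[0,0,0],"dr":[0,0,0]},
    {"gripper":-0.4,"translation":[0,0,0],"dr":[0,0,0]}
  ]
}}

```text
clock: 11.07
eef_pos: [508.4, 212.1, 127.8]
tcp_rot: [3.141, 0.001, 0.106]
contact_force: [-0.9, -1.3, -0.0]
opening: 0.701
```

Run:
```python
from h import *
import json
np.set_printoptions(suppress=True,precision=1)
c=r.calibration("wrist");print(r.sense())
json.dump({k:np.array(v).tolist() for k,v in c.items()},open("wc4.json","w"))
a=r.grab_frame("wrist");cv2.imwrite("pics/raw_w4.png",a);cv2.imwrite("pics/w4.png",cv2.resize(a,(800,600),interpolation=cv2.INTER_CUBIC))
print((w2px("wrist",[[509.3,215.3,22],[503.3,275,22],[515.3,155.6,22],[542,234.5,22],[475,232.5,22]],c)/.7).round(0))
```

```text
{'clock': 11.0667, 'qpos': array([0.4, 0.3, 1.9, 0. , 0.9, 0.3]), 'qvel': array([ 0., -0., -0., -0.,  0., -0.]), 'joint_efforts': array([ -0.4, -54.6, -28.3,  -0.1,   0. ,   0.7]), 'eef_pos': array([508.4, 212.1, 127.8]), 'tcp_rot': array([3.1, 0. , 0.1]), 'contact_force': array([-0.9, -1.3, -0. ]), 'wrist_torque': array([0., 0., 0.]), 'opening': 0.701335200977952}
[[408. 281.]
 [409. 157.]
 [407. 388.]
 [478. 250.]
 [342. 240.]]
```

View pics/w4.png

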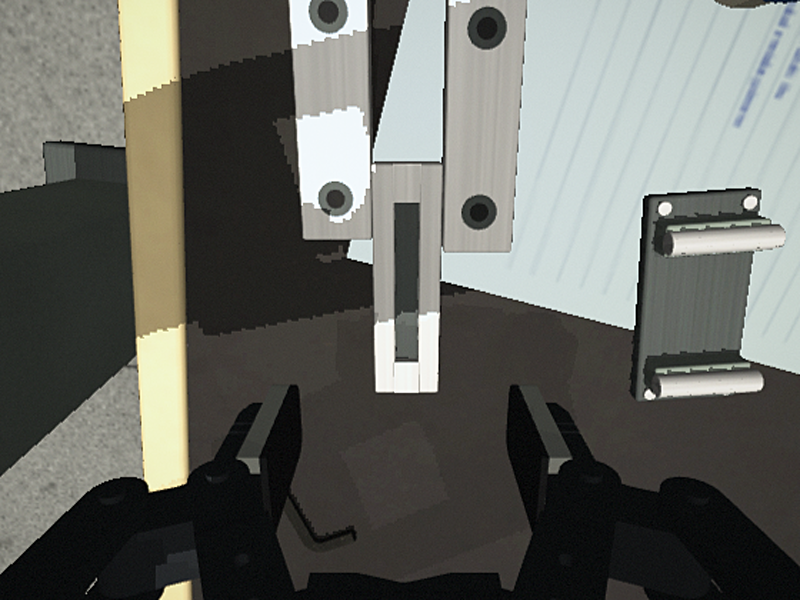

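The wrist view shows the bar at columns 374–441, rows 162–392, with about 73 mm clear of the plain bars. Those are undisturbed, with right ends at rows 240 and 251 as predicted. The bar lies about 2 mm further along than I estimated. I'll get the stand pose from this view and go down for the grasp.

Run:
```python
from h import *
import json
np.set_printoptions(suppress=True,precision=1)
c=json.load(open("wc4.json"))
f=lambda l,z:px2w("wrist",np.array(l)*.7,z,c)[:,:2]
def ang(a,b):d=a-b;return np.degrees(np.arctan2(-d[0],d[1]))
p=f([[669,244],[782,236],[657,384],[760,380]],28);print("rollers",p,"c",p.mean(0),"lens",np.linalg.norm(p[0]-p[1]),np.linalg.norm(p[2]-p[3]),"sep",np.linalg.norm((p[0]+p[1]-p[2]-p[3])/2),"ang",ang(p[0]+p[1],p[2]+p[3]),ang(np.array([0,0]),np.array([0,1])), "rollerdir",np.degrees(np.arctan2((p[1]-p[0])[1],(p[1]-p[0])[0])))
q=f([[645,196],[760,188],[635,400]],10);print("base",q,"c",(q[1]+q[2])/2,"ang",ang(q[0],q[2]))
s=f([[665,209],[750,203],[650,395]],10);print("screws",s)
b=f([[374,162],[441,162],[439,392],[375,392]],22);print("bar",b,b.mean(0),ang(b[0]+b[1],b[2]+b[3]))
```

```text
rollers [[631.6 248.4]
 [684.1 257.9]
 [644.7 174.7]
 [697.4 182.7]] c [664.4 215.9] lens 53.37205548094042 53.34950770759447 sep 75.63715658969369 ang 10.077376683074421 180.0 rollerdir 10.233679132261843
base [[622.7 267.9]
 [678.5 277.8]
 [645.2 155.2]] c [661.8 216.5] ang 11.264393759125769
screws [[634.3 262.6]
 [675.8 270.1]
 [652.8 159.2]]
bar [[487.4 271.1]
 [518.6 274.4]
 [532.8 154.9]
 [498.6 151.2]] [509.3 212.9] 6.050529689900014
```

{"op": "jog_arm", "data": {
  "deltas": [
    {"gripper":-0.4,"translation":[0.012,-0.02,-0.2],"dr":[0,0,0]},
    {"gripper":-0.4,"translation":[0,0,-0.25],"dr":[0,0,0]},
    {"gripper":-0.4,"translation":[0,0,-0.25],"dr":[0,0,0]},
    {"gripper":-0.4,"translation":[0,0,-0.25],"dr":[0,0,0]},
    {"gripper":-0.4,"translation":[0,0,-0.15],"dr":[0,0,0]},
    {"gripper":-0.4,"translation":[0,0,-0.1],"dr":[0,0,0]},
    {"gripper":-0.4,"translation":[0,0,0],"dr":[0,0,0]},
    {"gripper":-0.4,"translation":[0,0,0],"dr":[0,0,0]}
  ]
}}

```text
clock: 11.78
eef_pos: [509.9, 210.6, 8.3]
tcp_rot: [3.141, 0.001, 0.104]
contact_force: [0.6, -1.0, -0.4]
opening: 0.702
```

{"op": "jog_arm", "data": {
  "deltas": [
    {"gripper":-0.4,"translation":[0,0,-0.05],"dr":[0,0,0]},
    {"gripper":-0.4,"translation":[0,0,-0.05],"dr":[0,0,0]},
    {"gripper":-0.4,"translation":[0,0,-0.04],"dr":[0,0,0]},
    {"gripper":-0.4,"translation":[0,0,-0.02],"dr":[0,0,0]},
    {"gripper":-0.4,"translation":[0,0,0],"dr":[0,0,0]}
  ]
}}

```text
clock: 12.2
eef_pos: [509.8, 210.3, -7.9]
tcp_rot: [3.141, 0.0, 0.102]
contact_force: [0.2, 0.3, -1.1]
opening: 0.696
```

{"op": "jog_arm", "data": {
  "deltas": [
    {"gripper":0,"translation":[0,0,0],"dr":[0,0,0]},
    {"gripper":0.1,"translation":[0,0,0],"dr":[0,0,0]},
    {"gripper":0.2,"translation":[0,0,0],"dr":[0,0,0]},
    {"gripper":0.5,"translation":[0,0,0],"dr":[0,0,0]},
    {"gripper":1,"translation":[0,0,0],"dr":[0,0,0]},
    {"gripper":1,"translation":[0,0,0],"dr":[0,0,0]},
    {"gripper":1,"translation":[0,0,0],"dr":[0,0,0]},
    {"gripper":1,"translation":[0,0,0],"dr":[0,0,0]}
  ],
  "squeeze": 50
}}

```text
clock: 12.87
eef_pos: [510.0, 210.4, -7.2]
tcp_rot: [-3.142, 0.0, 0.102]
contact_force: [-1.5, 0.7, 5.6]
opening: 0.384
```

{"op": "jog_arm", "data": {
  "deltas": [
    {"gripper":1,"translation":[0,0,0.05],"dr":[0,0,0]},
    {"gripper":1,"translation":[0,0,0.1],"dr":[0,0,0]},
    {"gripper":1,"translation":[0,0,0.15],"dr":[0,0,0]},
    {"gripper":1,"translation":[0,0,0.2],"dr":[0,0,0]},
    {"gripper":1,"translation":[0,0,0.2],"dr":[0,0,0]},
    {"gripper":1,"translation":[0,0,0.15],"dr":[0,0,0]},
    {"gripper":1,"translation":[0,0,0.05],"dr":[0,0,0]},
    {"gripper":1,"translation":[0,0,0],"dr":[0,0,0]}
  ]
}}

```text
clock: 13.53
eef_pos: [511.0, 210.8, 84.1]
tcp_rot: [-3.141, -0.003, 0.102]
contact_force: [-0.2, 0.5, -2.5]
opening: 0.385
```

{"op": "jog_arm", "data": {
  "deltas": [
    {"gripper":1,"translation":[0.08,0,0],"dr":[0,0,0.006]},
    {"gripper":1,"translation":[0.16,0,0],"dr":[0,0,0.006]},
    {"gripper":1,"translation":[0.2,0,0],"dr":[0,0,0.006]},
    {"gripper":1,"translation":[0.22,0.01,0],"dr":[0,0,0.006]},
    {"gripper":1,"translation":[0.22,0.01,0],"dr":[0,0,0.006]},
    {"gripper":1,"translation":[0.22,0.01,0],"dr":[0,0,0.006]},
    {"gripper":1,"translation":[0.2,0,0],"dr":[0,0,0.006]},
    {"gripper":1,"translation":[0.16,0,0],"dr":[0,0,0.006]},
    {"gripper":1,"translation":[0.08,0,0],"dr":[0,0,0]},
    {"gripper":1,"translation":[0,0,0],"dr":[0,0,0]},
    {"gripper":1,"translation":[0,0,0],"dr":[0,0,0]}
  ]
}}

```text
clock: 14.45
eef_pos: [663.1, 213.0, 81.0]
tcp_rot: [3.141, 0.002, 0.177]
contact_force: [-0.6, -0.5, -2.3]
opening: 0.384
```

{"op": "jog_arm", "data": {
  "deltas": [
    {"gripper":1,"translation":[0.01,0.005,-0.15],"dr":[0,0,0]},
    {"gripper":1,"translation":[0,0,-0.15],"dr":[0,0,0]},
    {"gripper":1,"translation":[0,0,-0.1],"dr":[0,0,0]},
    {"gripper":1,"translation":[0,0,-0.05],"dr":[0,0,0]},
    {"gripper":1,"translation":[0,0,0],"dr":[0,0,0]},
    {"gripper":1,"translation":[0,0,0],"dr":[0,0,0]}
  ]
}}

```text
clock: 14.95
eef_pos: [664.6, 213.8, 36.8]
tcp_rot: [3.141, 0.001, 0.178]
contact_force: [-0.2, -0.5, -2.3]
opening: 0.384
```

Run:
```python
from h import *
np.set_printoptions(suppress=True,precision=1)
s=r.sense();x,y,z=s["eef_pos"];print(s["eef_pos"],s["tcp_rot"],s["contact_force"])
c=r.calibration("wrist");w=r.grab_frame("wrist");sc=r.grab_frame("scene")
# scene crop around stand
p=w2px("scene",[[664,216,30]])[0].astype(int);print(p)
a=cv2.resize(sc[p[1]-50:p[1]+50,p[0]-65:p[0]+65],(390,300),interpolation=cv2.INTER_CUBIC)
print("scene crop origin",p-[65,50],"x3")
b=cv2.resize(w,(800,600),interpolation=cv2.INTER_CUBIC)[0:480]
out=np.zeros((600,800,3),np.uint8)
out[0:300,0:390]=a
# wrist crop: full width scaled .5->400x300 ; enlarged
out[0:300,400:800]=cv2.resize(w,(400,300),interpolation=cv2.INTER_AREA)
out[300:600,0:800]=cv2.resize(w[130:340],(800,300),interpolation=cv2.INTER_CUBIC)
cv2.imwrite("pics/m5.png",out);cv2.imwrite("pics/raw_w5.png",w)
h=z+7.7+22
u=np.array([.1765,-.984,0]);n=np.array([.984,.1765,0]);C=np.array([664,216,0.])
def q(P):
  v=w2px("wrist",P,c); return np.c_[v[:,0]/.7,(v[:,1]-130)/.7+300].round(0).tolist()
B=np.array([x,y,h])-u*2.4
print("bar top corners exp",q([B-60*u+17*n,B-60*u-17*n,B+60*u-17*n,B+60*u+17*n]))
print("roller ends exp",[q([C+t*u+m*n+[0,0,28] for m in(-26,26)]) for t in(-38,38)])
print("base corners exp",q([C+t*58*u+m*28*n+[0,0,10] for t in(-1,1) for m in(-1,1)]))
```

```text
[664.6 213.8  36.8] [3.1 0.  0.2] [-0.2 -0.5 -2.3]
[247 196]
scene crop origin [182 146] x3
bar top corners exp [[481.0, 317.0], [333.0, 317.0], [349.0, 720.0], [463.0, 720.0]]
roller ends exp [[[322.0, 370.0], [490.0, 370.0]], [[332.0, 579.0], [479.0, 579.0]]]
base corners exp [[321.0, 298.0], [491.0, 298.0], [335.0, 594.0], [476.0, 594.0]]
```

View pics/m5.png

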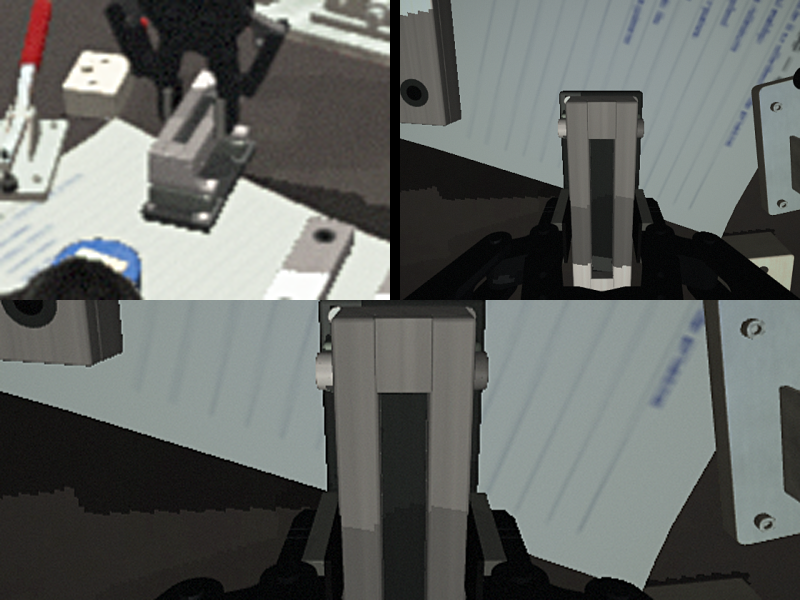

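The montage (wrist left end: bar 330–478, roller 315–489, base 319–487) shows the bar centred over the rollers within about 1 mm and parallel to the stand, slot up. I'll lower it to contact.

{"op": "jog_arm", "data": {
  "deltas": [
    {"gripper":1,"translation":[0,0,-0.04],"dr":[0,0,0]},
    {"gripper":1,"translation":[0,0,-0.03],"dr":[0,0,0]},
    {"gripper":1,"translation":[0,0,-0.015],"dr":[0,0,0]},
    {"gripper":1,"translation":[0,0,0],"dr":[0,0,0]}
  ]
}}

```text
clock: 15.38
eef_pos: [664.7, 213.8, 28.5]
tcp_rot: [3.142, 0.001, 0.178]
contact_force: [0.2, -0.5, -3.4]
opening: 0.388
```

{"op": "jog_arm", "data": {
  "deltas": [
    {"gripper":1,"translation":[0,0,-0.01],"dr":[0,0,0]},
    {"gripper":1,"translation":[0,0,-0.01],"dr":[0,0,0]},
    {"gripper":1,"translation":[0,0,0],"dr":[0,0,0]}
  ]
}}

```text
clock: 15.63
eef_pos: [665.1, 213.9, 26.9]
tcp_rot: [-3.142, -0.0, 0.178]
contact_force: [0.6, 0.5, -2.8]
opening: 0.385
```

{"op": "jog_arm", "data": {
  "deltas": [
    {"gripper":1,"translation":[0,0,-0.006],"dr":[0,0,0]},
    {"gripper":1,"translation":[0,0,-0.006],"dr":[0,0,0]},
    {"gripper":1,"translation":[0,0,0],"dr":[0,0,0]},
    {"gripper":1,"translation":[0,0,0],"dr":[0,0,0]}
  ]
}}

```text
clock: 15.97
eef_pos: [665.1, 213.9, 26.8]
tcp_rot: [-3.142, -0.0, 0.178]
contact_force: [-3.4, -2.1, 6.1]
opening: 0.387
```

Seated: the force has reversed. Releasing and retreating upward.

{"op": "jog_arm", "data": {
  "deltas": [
    {"gripper":0.15,"translation":[0,0,0],"dr":[0,0,0]},
    {"gripper":0.05,"translation":[0,0,0],"dr":[0,0,0]},
    {"gripper":-0.1,"translation":[0,0,0],"dr":[0,0,0]},
    {"gripper":-0.3,"translation":[0,0,0],"dr":[0,0,0]},
    {"gripper":-0.4,"translation":[0,0,0],"dr":[0,0,0]},
    {"gripper":-0.4,"translation":[0,0,0],"dr":[0,0,0]},
    {"gripper":-0.4,"translation":[0,0,0.03],"dr":[0,0,0]},
    {"gripper":-0.4,"translation":[0,0,0.08],"dr":[0,0,0]},
    {"gripper":-0.4,"translation":[0,0,0.15],"dr":[0,0,0]},
    {"gripper":-0.4,"translation":[0,0,0.25],"dr":[0,0,0]},
    {"gripper":-0.4,"translation":[0,0,0.3],"dr":[0,0,0]},
    {"gripper":-0.4,"translation":[0,0,0.3],"dr":[0,0,0]}
  ]
}}

```text
clock: 16.97
eef_pos: [664.9, 213.8, 139.0]
tcp_rot: [-3.142, -0.0, 0.178]
contact_force: [0.9, -0.3, -0.1]
opening: 0.704
```

{"op": "jog_arm", "data": {
  "deltas": [
    {"gripper":-0.4,"translation":[-0.25,0,0.2],"dr":[0,0,0]},
    {"gripper":-0.4,"translation":[-0.3,0,0.1],"dr":[0,0,0]},
    {"gripper":-0.4,"translation":[-0.3,0.0,0],"dr":[0,0,0]},
    {"gripper":-0.4,"translation":[-0.3,0,0],"dr":[0,0,0]},
    {"gripper":-0.4,"translation":[-0.3,0,0],"dr":[0,0,0]},
    {"gripper":-0.4,"translation":[-0.3,0,0],"dr":[0,0,0]},
    {"gripper":-0.4,"translation":[-0.3,0,0],"dr":[0,0,0]},
    {"gripper":-0.4,"translation":[-0.25,0,0],"dr":[0,0,0]},
    {"gripper":-0.4,"translation":[-0.2,0,0],"dr":[0,0,0]},
    {"gripper":-0.4,"translation":[-0.1,0,0],"dr":[0,0,0]},
    {"gripper":-0.4,"translation":[0,0,0],"dr":[0,0,0]},
    {"gripper":-0.4,"translation":[0,0,0],"dr":[0,0,0]}
  ]
}}

```text
clock: 17.97
eef_pos: [406.1, 214.4, 167.8]
tcp_rot: [-3.141, -0.002, 0.178]
contact_force: [-0.1, -0.6, 0.8]
opening: 0.701
```

Run:
```python
from h import *
np.set_printoptions(suppress=True,precision=1)
s=r.sense();print(s["clock"],s["eef_pos"],s["contact_force"])
t=r.grab_frame("top");sc=r.grab_frame("scene")
out=np.zeros((600,800,3),np.uint8)
out[:,:]=0
a=cv2.resize(t[145:290,205:350],(580,580),interpolation=cv2.INTER_CUBIC);out[:580,:580]=a
out[0:300,580:800]=cv2.resize(sc[150:260,210:290],(220,300),interpolation=cv2.INTER_CUBIC)
cv2.imwrite("pics/f6.png",out)
u=np.array([.1765,-.984,0]);n=np.array([.984,.1765,0]);C=np.array([664,216,0.])
f=lambda P:((w2px("top",P)-[205,145])*4+1.5).round(0).tolist()
print("bar exp",f([C+60*a*u+17*b*n+[0,0,56] for a,b in((-1,1),(1,1),(1,-1),(-1,-1))]))
print("slot exp",f([C+42*a*u+6*b*n+[0,0,56] for a,b in((-1,1),(1,1),(1,-1),(-1,-1))]))
```

```text
17.9667 [406.1 214.4 167.8] [-0.1 -0.6  0.8]
bar exp [[311.0, 73.0], [558.0, 30.0], [572.0, 98.0], [323.0, 142.0]]
slot exp [[352.0, 89.0], [525.0, 58.0], [530.0, 83.0], [357.0, 113.0]]
```

View pics/f6.png

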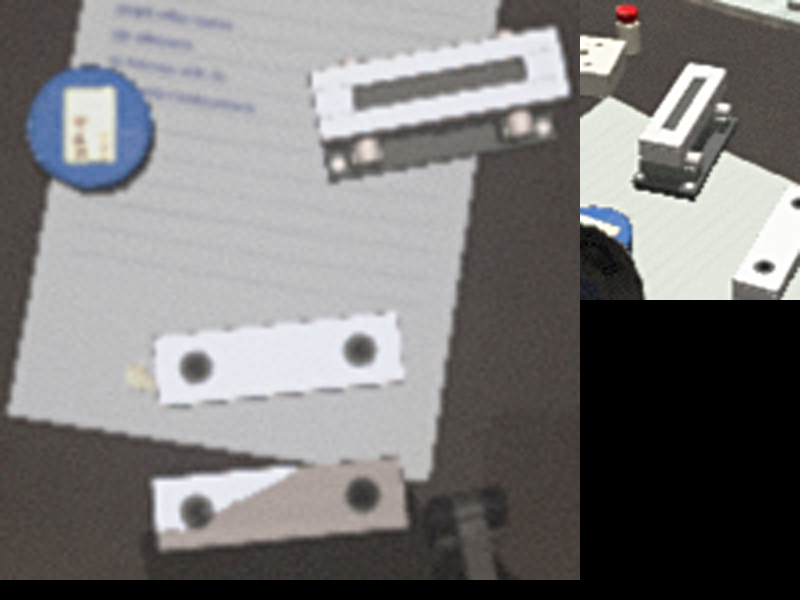

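The bar corners, about (311,73), (556,27), (570,95), (320,138), lie within 1–2 mm of the expected pose. The plain bars and jar are at their original pixels, so I'll hand it in.

```bash
python3 -c "
from rig import r
print(r.sign_off())"
```

```text
the job is handed in; nothing more can be done
None
```

The job is done and handed in at about 18 s of the 51 s allowed. I pushed the slotted bar endwise with the shut fingers until about 73 mm of its 120 mm stood clear. Then I gripped it near its middle and laid it on the rollers, slot up.

- **Placing:** the last top and scene views show the bar along the stand and across both rollers, within about 1–2 mm of the centred pose I had calculated. The gripper is well clear.
- **Other objects:** both plain bars and the jar are where they were in the first pictures, as far as those can show (about 1–2 mm). The largest wrist force I read between moves was about 7 N.
- **Disagreement:** the fingertips did not match the stated tool length. They are given as 25 mm ahead of the TCP, but with the jaws shut they touched the bench 10.5 mm behind the reported TCP. My first push, made at the stated height, passed over the bar without touching it. I found the bench by its contact force and used that height from then on.

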